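# Take the charged battery pack out of its charger and hand it over

### The job

Take the charged battery pack for the glue gun, the one in the charger whose light bar is green, by pinching its two orange side catches together, draw it straight up out of the charger, and carry it upright over to the cardboard work pad. Finish while holding it there by its pinched catches, still and upright above the middle of the pad with its plug end about 10 cm clear of it, so that I can take it from you; do not put it down or let go. Leave the other pack, which is still charging, and everything else on the table alone.

Things in the scene. Friction and masses are not known exactly. Their poses are not given: they have to be found in the camera images.
- pack_ready_grip (a point): charged black battery pack with teal band, plug end down in the charger with the green light bar. Point midway between its two orange catches; z up, y from catch to catch. Body 70 (x) x 40 (y) x 52 mm high: top 18 mm above this point, shoulder 34 mm below; under that the plug tower, 34 x 28 mm, ends 70 mm below this point. Seated, the point is 82 mm above the table. 0.15 to 0.3 kg
- pack_ready_left (a joint): how far the catch on the pack's +y side is pressed in: 0 out, 0.006 m fully in, springs back. A flat pad 32 mm long (x), 26 mm high, centred at the height of the point between the catches, standing 7 mm out of the pack's side; 54 mm over both pads, 42 mm when both are fully in. 2 N starts it, 5 N presses it fully in; 10 to 20 N of grip is plenty
- pack_ready_right (a joint): the same for the catch on the -y side. While a catch is out, its tooth hooks 3 mm under a ledge of the charger and the pack cannot be drawn; press both at least 4 mm in and keep them in while the 36 mm long plug tower leaves the well. The pack has 2 mm of play in the well
- charger_ready_seat (a point): centre of the well's mouth on top of the charger with the green light bar (charged), 48 mm above the table; z up, y along the line of its pack's catches. Grey housing, fixed: reaches 85 mm to -x, 55 mm to +x, 50 mm to either y side, 48 mm high. Light bar 70 mm long on its top, 64 mm from this point to -x
- charger_busy_seat (a point): the same point of the other, identical charger, with the red light bar (still charging)
- pack_busy_grip (a point): the identical pack in the charger with the red light bar: leave it alone (same point as on the charged pack)
- card_middle (a point): middle of the top face of the cardboard work pad, 200 (x) x 180 (y) x 4 mm, lying on the table
- walnut_a: gold walnut ornament on the pad, 33 mm across, 44 mm high, origin under it
- walnut_b: second gold walnut ornament on the pad, the same
- tealight_a: white electric tea light, 38 mm across, 37 mm high, origin under it
- tealight_b: second electric tea light, the same
- glue_gun: teal cordless glue gun without its battery, lying on its side, 240 x 130 x 44 mm, origin under its barrel
- brush: paint brush lying on the table, 170 mm long

How it is judged (in metres and radians):
On the way, in this order (a step that is already met when the one before it is completed fails the run):
1. both catches of the charged pack are pinched in while it still sits in its charger (value of joint each of pack_ready_left, pack_ready_right above 0.003 m and contact force between the fingers and pack_ready above 1 N and z of pack_ready_grip in the frame of charger_ready_seat below 0.042 m), for 0.1 s.
2. the pack has been drawn straight up out of the well: its plug clear of the mouth, still over it, upright and pinched (value of joint each of pack_ready_left, pack_ready_right above 0.003 m and z of pack_ready_grip in the frame of charger_ready_seat above 0.073 m and angle between pack_ready_grip's own z axis and vertical below 0.3 rad and horizontal distance between pack_ready_grip and charger_ready_seat below 0.03 m).
At the end, for the whole second after the job is handed in: The pack hangs in the fingers alone: both catches in more than 3 mm, upright within 0.2 rad, still (under 0.03 m/s), the point between the catches within 50 mm of the pad's middle seen from above and 145 to 280 mm above the table (plug end 71 to 206 mm above the pad) (horizontal distance between pack_ready_grip and card_middle below 0.05 m and height (world z) of pack_ready_grip between 0.145 and 0.28 m and angle between pack_ready_grip's own z axis and vertical below 0.2 rad and value of joint each of pack_ready_left, pack_ready_right above 0.003 m and contact force between the fingers and pack_ready above 2 N and linear speed of pack_ready below 0.03 m/s); the arm keeps its last pose, push and grip.
It fails at once if the pack that is still charging is disturbed (distance of pack_busy_grip from where it was at the start of the episode above 0.008 m).
It fails at once if the charged pack is tipped over (angle between pack_ready_grip's own z axis and vertical above 0.6 rad).
It fails at once if a walnut, tea light, the glue gun or the brush is knocked out of its place (distance of any of walnut_a, walnut_b, tealight_a, tealight_b, glue_gun, brush from where it was at the start of the episode above 0.02 m).
It also fails if it takes over 42 s, if anything falls off the work surface, if the arm or the gripper's body presses on something with over 40 N, if the wrist force passes 120 N, or if a joint passes its speed limit or range.

### The arm

A 6-joint arm with a two-finger parallel gripper is mounted at the origin on the work surface. World frame = base frame: x ahead of the robot, y to its left, z up, the work surface at z = 0. Lengths are in mm, angles in rad, forces in N, time in s.
With the tool pointing down it reaches from about 275 to 1000 mm from the base axis. Payload 8.4 kg.
Tool frame: the origin (TCP) lies midway between the tips of the shut fingers; the grasp point (between the pads) lies 19 mm behind it; z points along the fingers, y is the line along which they close (so a half turn about z gives the same grasp; the last joint's range is limited). The gripper opens to 85 mm and grips with 20 to 120 N. Pads are 22 mm wide; open, the fingers measure 114 mm over their backs; the gripper's body (76 mm by 85 mm) begins 54 mm behind the grasp point. The pads swing forward as they close: fully open they stand 13 mm farther back than shut.
Start: joints at [-1.339, 0.353, 1.633, -0, 1.155, -0.002], TCP at [144.796, -607.998, 231.281] pointing down, gripper open.
Joint ranges: [-2.63, 2.63], [-0.92, 2.1], [0.06, 2.66], [-1.3, 4.44], [0, 2.69], [-3.02, 3.02]. Speed limits (rad/s): [2.22, 2.22, 2.79, 3.14, 3.14, 3.14].

### API

Orientations are given as [roll, pitch, yaw] about the fixed x, y, z axes, in that order (R = Rz(yaw) Ry(pitch) Rx(roll)).
In Python, from rig import r gives the robot as it stands.
- The arm moves only by the shell command python3 -m inch 'ROWS' [OPENING] [FORCE]. ROWS is JSON, a list that holds one entry, the list of rows, each a list of 6 numbers: the shift along the tool's x, y, z scaled (see below), then the turn, a rotation vector about the tool's x, y, z scaled (see below). In form: [[[tx, ty, tz, wx, wy, wz], ...]]. A call has 1 to 8 rows; each row is the pose to reach, as a shift and turn from the pose commanded when the call began, along the tool's axes at that moment, turning the shorter way round; what a row does not reach only later rows make up. The controller multiplies each number of a shift by 20 cm and each number of a turn by pi rad. A row lasts 1/12 s, in which the tool goes at most 41.7 mm and 7.16 degrees, less where a joint would pass 70% of its speed; a pose out of reach is approached as far as the arm can. A call with a number of a shift or a turn outside -1 to 1 is refused whole. A call with a gripper value outside its range is refused whole. OPENING is the gripper's target within -1 to 1 (fully open at 1, half-way at 0, shut at -1), set as the call begins (- or left out, the last holds). The fingers move at their own pace and stop on an object; FORCE is the grip in N (left out, the last holds). Time passes only in rows, so rows that repeat a pose let the fingers close. It gives the time, the measured TCP pose, the force, the opening and the grip force at its end, in the units of the state.
- r.sense(): the state, without advancing time (a new reading comes with each control period).
- r.grab_frame(name): name is "side" or "top" or "wrist"; returns the picture (420x560x3 uint8, red, green, blue); there is no depth.
- r.camera_info(name): a dict with "K" (3x3 intrinsics, pixels), "distortion" ([k1, k2, p1, p2, k3] as OpenCV has them; the pictures are not rectified), "rvec" (rotation vector, rad) and "tvec" (3), from world to camera coordinates, as OpenCV has them; the wrist camera has in their place "mount" (4x4, takes a point from camera to tool coordinates, whose origin is the TCP and whose axes are the flange's). Camera axes: x right, y down, z forward; pixel columns grow to the right and rows downward; lengths in mm; the calibration is good to about 2 mm. A picture is of the moment at which its call begins: read the wrist's pose just before it. camera_info takes no time and is no camera call.
- r.sign_off(): hands the job in; it is judged then, once.
The state is a dict: "clock": time; "qpos": joint angles; "qvel": joint speeds; "joint_efforts": joint torques, N m; "eef_pos": TCP position; "tcp_rot": TCP orientation; "contact_force": force on the tool from outside, world axes, zero at the start; "wrist_torque": the same for the moment, N m; "opening": opening from 0.0 (shut) to 1.0 (fully open); "grasp_force": force on a finger pad.
Only numpy, scipy, OpenCV 4.12 (cv2) and the standard library are available. Lean on these libraries where they do the work, as an engineer would, in place of code of your own. Each camera call takes 0.05 s, during which the arm holds its last target. There are 200 camera calls.

## Working session

There is one attempt and no reset: what is moved stays moved. The work goes in short steps, Python scripts to look and compute and a shell command to move; the robot and the scene stay as the last step left them, time stands still between calls to the robot, and variables do not carry over. Pictures are saved under pics/ and viewed, at most 10 in all, crops included, and the job is handed in when it is done.

```bash
ls; mkdir -p pics; python3 - <<'E'
from rig import r
import cv2,numpy as np
s=r.sense();print({k:np.round(v,3).tolist() for k,v in s.items()})
for n in("top","side"):
    cv2.imwrite(f"pics/{n}0.png",r.grab_frame(n)[:,:,::-1]);print(n,r.camera_info(n))
print(r.camera_info("wrist"))
E
```

```text
pics
{'clock': 0.0, 'qpos': [-1.339, 0.354, 1.634, -0.0, 1.155, -0.002], 'qvel': [0.0, 0.003, -0.0, -0.001, -0.0, 0.0], 'joint_efforts': [0.001, -60.524, -34.207, -0.0, 0.009, -0.0], 'eef_pos': [144.683, -607.537, 230.587], 'tcp_rot': [-3.14, 0.0, 0.234], 'contact_force': [-0.098, 0.607, 0.238], 'wrist_torque': [-0.044, 0.022, -0.015], 'grasp_force': 0.0, 'opening': 1.0}
top {'K': array([[381.23523197,   0.        , 287.03310181],
       [  0.        , 381.23523197, 211.26956418],
       [  0.        ,   0.        ,   1.        ]]), 'distortion': array([-0.00167796,  0.        ,  0.        ,  0.        ,  0.        ]), 'rvec': array([ 2.16285212, -2.1732441 ,  0.13587804]), 'tvec': array([ 122.37172008,  555.86041303, 1264.39065714])}
side {'K': array([[396.47645311,   0.        , 280.90655436],
       [  0.        , 396.47645311, 206.98333061],
       [  0.        ,   0.        ,   1.        ]]), 'distortion': array([-0.01228101,  0.        ,  0.        ,  0.        ,  0.        ]), 'rvec': array([ 0.54644629, -2.63477579,  1.22375824]), 'tvec': array([569.43578972, 119.16931622, 941.24011917])}
{'K': array([[332.80626108,   0.        , 275.74280423],
       [  0.        , 332.80626108, 206.0152664 ],
       [  0.        ,   0.        ,   1.        ]]), 'distortion': array([-0.05246975,  0.        ,  0.        ,  0.        ,  0.        ]), 'mount': array([[ 1.01811541e-03, -9.47089013e-01, -3.20969414e-01,
         8.23256127e+01],
       [ 9.99999471e-01,  9.16513005e-04,  4.67631715e-04,
         1.33807688e-01],
       [-1.48716217e-04, -3.20969721e-01,  9.47089445e-01,
        -1.43441110e+02],
       [ 0.00000000e+00,  0.00000000e+00,  0.00000000e+00,
         1.00000000e+00]])}
```

View pics/top0.png

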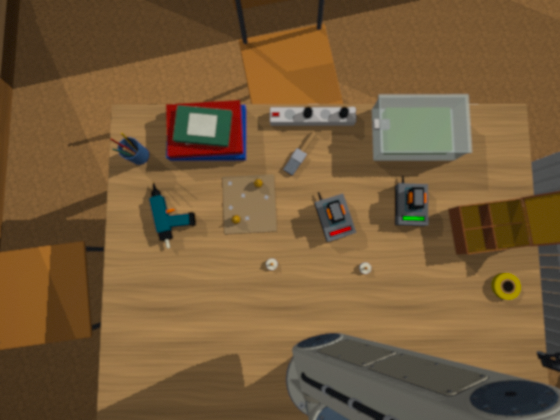

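View pics/side0.png

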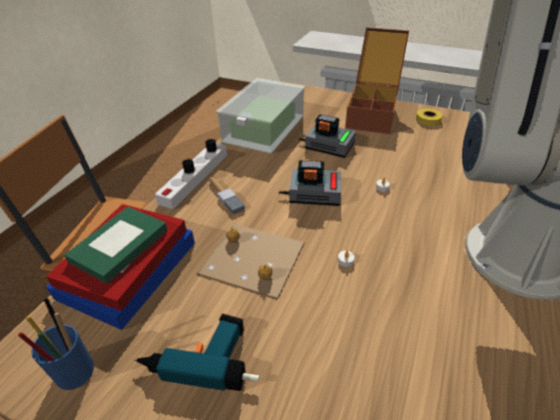

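The top view shows the green-light charger near (412,203), the red one near (335,217) and the pad near (249,205). In the side view, green is at (330,135) and red at (316,183). Next I'll enlarge and set up ray geometry.

```bash
cat > h.py <<'E'
import cv2,numpy as np
from rig import r
from scipy.spatial.transform import Rotation as R
def cam(n,s=None):
    c=r.camera_info(n);K=c["K"];d=c["distortion"]
    if n=="wrist":
        T=np.eye(4);T[:3,:3]=R.from_euler('xyz',s["tcp_rot"]).as_matrix();T[:3,3]=s["eef_pos"]
        W=np.linalg.inv(T@c["mount"]);return K,d,W[:3,:3],W[:3,3]
    return K,d,cv2.Rodrigues(c["rvec"])[0],c["tvec"]
def onplane(C,uv,z):
    K,d,Rm,t=C
    p=cv2.undistortPoints(np.array([[uv]],float),K,d)[0,0]
    o=-Rm.T@t;v=Rm.T@np.array([p[0],p[1],1]);return o+v*(z-o[2])/v[2]
def proj(C,P):
    K,d,Rm,t=C
    return cv2.projectPoints(np.array(P,float).reshape(-1,3),cv2.Rodrigues(Rm)[0],t,K,d)[0][:,0]
E
python3 - <<'E'
from h import *
C=cam("top")
for n,uv,z in[("card",(249,205),4),("greenpack",(417,198),100),("greenbar",(413,218),48),("redpack",(336,211),100),("redbar",(341,232),48),("tl",(365,268),0),("tl",(271,265),0)]:
    print(n,onplane(C,uv,z).round())
im=cv2.imread("pics/top0.png")
a=cv2.resize(im[170:245,380:445],None,fx=6,fy=6,interpolation=2)
b=cv2.resize(im[170:245,215:280],None,fx=6,fy=6,interpolation=2)
cv2.imwrite("pics/c.png",np.hstack([a,b]))
E
```

```text
card [582. 251.   4.]
greenpack [ 590. -301.  100.]
greenbar [ 530. -303.   48.]
redpack [549. -37. 100.]
redbar [484. -60.  48.]
tl [ 363. -147.    0.]
tl [375. 175.   0.]
```

View pics/c.png

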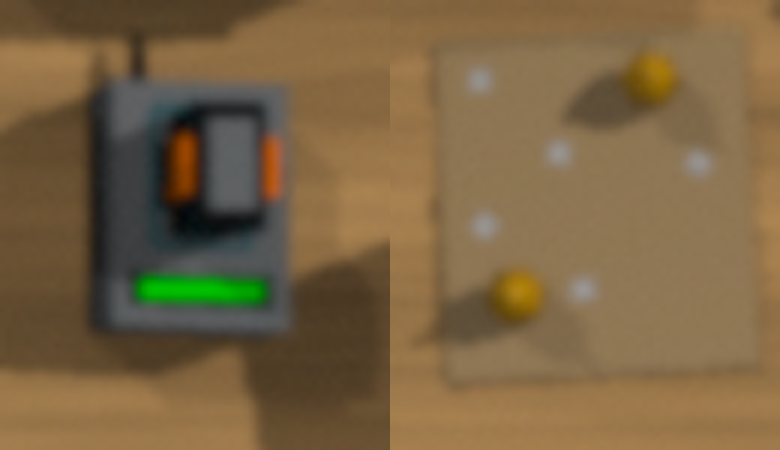

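The crop shows catches at about (183,165) and (271,167), the bar from (137,290) to (268,291), and pad corners centred at (249.8,204.5) in full-image pixels.

```bash
python3 - <<'E'
from h import *
C=cam("top")
f=lambda u,v,z:onplane(C,(380+u/6,170+v/6),z).round(1)
a,b=f(137,290,48),f(268,291,48);print("bar",a,b,np.linalg.norm(a-b),"yaw",np.arctan2(*(a-b)[[1,0]])-np.pi/2)
print("catches",f(183,165,90),f(271,167,82),"packtop",f(233,165,100))
print("housing corners top",f(108,85,48),f(286,90,48),f(291,330,48),f(108,330,48))
print("card",onplane(C,(249.8,204.5),4))
E
```

```text
bar [ 529.  -268.8   48. ] [ 528.1 -342.4   48. ] 73.60550251170082 yaw -0.012227651425476216
catches [ 593.3 -283.4   90. ] [ 593.2 -334.5   82. ] packtop [ 591.7 -307.1  100. ]
housing corners top [ 645.5 -257.    48. ] [ 642.3 -358.    48. ] [ 506.2 -354.3   48. ] [ 506.6 -251.7   48. ]
card [583.72876898 248.56519822   4.        ]
```

```bash
cat > go.py <<'E'
from h import *
import sys
s=r.sense();x,y,z,yaw=map(float,sys.argv[1:5])
M=R.from_euler('xyz',s["tcp_rot"]);G=R.from_euler('xyz',[np.pi,0,yaw])
d=M.inv().apply(np.array([x,y,z])-s["eef_pos"])
w=(M.inv()*G).as_rotvec()
print("tcp",s["eef_pos"].round(1),s["tcp_rot"].round(3),"units",(d/200).round(3),(w/np.pi).round(4),"rows>=",np.linalg.norm(d)/41.7,np.linalg.norm(w)/.125)
E
python3 go.py 300 -400 270 0.1; python3 go.py 592 -306 230 -0.01
```

```text
tcp [ 144.7 -607.6  230.7] [-3.14  -0.     0.234] units [ 0.996 -0.83  -0.196] [-0.0004  0.      0.0426] rows>= 6.287812246454776 1.0707561786134927
tcp [ 144.7 -607.6  230.7] [-3.14  -0.     0.234] units [ 2.525 -0.949  0.005] [-0.0004  0.      0.0776] rows>= 12.936415629365172 1.9507371740234856
```

```bash
python3 -m inch '[[[0.3,-0.3,-0.2,0,0,0],[0.5,-0.5,-0.2,0,0,0.02],[0.7,-0.7,-0.2,0,0,0.04],[0.9,-0.83,-0.2,0,0,0.06],[1,-0.83,-0.2,0,0,0.0776],[1,-0.83,-0.2,0,0,0.0776],[1,-0.83,-0.2,0,0,0.0776],[1,-0.83,-0.2,0,0,0.0776]]]' 1; python3 go.py 592 -306 200 -0.01
```

```text
clock: 0.77
eef_pos: [302.9, -397.6, 271.5]
tcp_rot: [-3.141, -0.001, -0.007]
contact_force: [-0.6, -0.3, -0.5]
opening: 0.999
grasp_force: 0.0
tcp [ 302.9 -397.6  271.5] [-3.141e+00 -1.000e-03 -7.000e-03] units [ 1.442 -0.467  0.359] [-0.0002 -0.0002  0.0011] rows>= 7.471452976366151 0.028051099058634246
```

```bash
python3 -m inch '[[[0.2,-0.07,0,0,0,0],[0.4,-0.14,0,0,0,0],[0.6,-0.21,0,0,0,0],[0.8,-0.27,0.05,0,0,0],[1,-0.34,0.1,0,0,0],[1,-0.34,0.1,0,0,0]]]' ; python3 -m inch '[[[0.2,-0.06,0.12,0,0,0],[0.44,-0.127,0.259,0,0,0],[0.44,-0.127,0.259,0,0,0],[0.44,-0.127,0.259,0,0,0],[0.44,-0.127,0.259,0,0,0]]]'; python3 - <<'E'
from h import *
s=r.sense();print(s["eef_pos"],s["tcp_rot"])
im=r.grab_frame("wrist")[:,:,::-1];cv2.imwrite("pics/w1.png",cv2.resize(im,(784,588),interpolation=2))
C=cam("wrist",s);print(proj(C,[[592,-306,100],[592,-279,95],[592,-333,95]])*1.4)
E
```

```text
clock: 1.27
eef_pos: [505.8, -332.7, 249.2]
tcp_rot: [-3.14, -0.001, -0.008]
contact_force: [-0.8, 0.2, -0.2]
opening: 1.0
grasp_force: 0.0
clock: 1.68
eef_pos: [589.2, -309.9, 197.9]
tcp_rot: [-3.141, 0.003, -0.009]
contact_force: [-0.9, -0.3, -0.7]
opening: 1.003
grasp_force: 0.0
[ 589.24513696 -309.85980996  197.86006069] [-3.14072969e+00  2.74665636e-03 -8.99798903e-03]
[[378.47108343 284.26627105]
 [330.05800666 281.7926271 ]
 [427.23193823 281.07356651]]
```

View pics/w1.png

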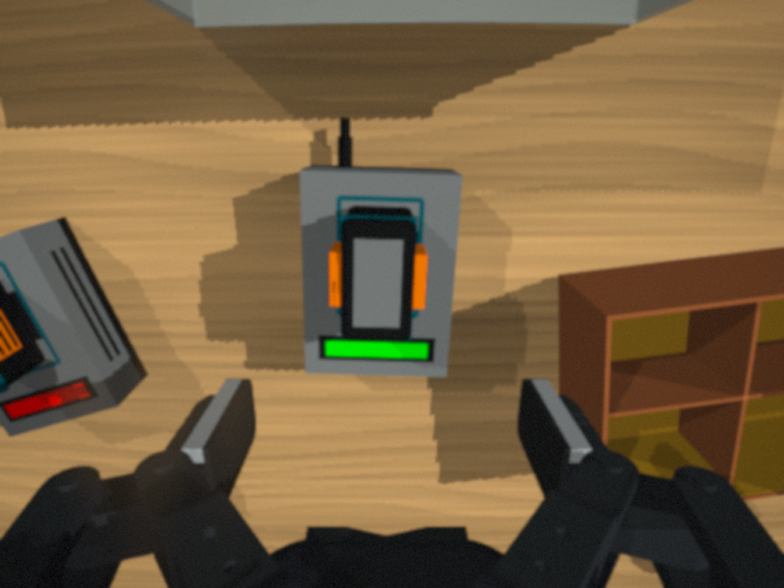

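The view shows catches at (334,277) and (420,277), housing edges nearly vertical, and a green bar centred at (376,350).

```bash
python3 - <<'E'
from h import *
s=r.sense();C=cam("wrist",s)
f=lambda u,v,z:onplane(C,(u/1.4,v/1.4),z).round(1)
print(f(334,277,95),f(420,277,95),"bar",f(321,350,48),f(432,350,48),"top",f(378,284,100))
E
python3 go.py 592 -306 58 -0.02
```

```text
[ 594.3 -281.7   95. ] [ 593.8 -329.6   95. ] bar [ 526.1 -264.6   48. ] [ 525.5 -342.2   48. ] top [ 591.6 -306.3  100. ]
tcp [ 588.9 -310.3  198.9] [-3.141e+00  2.000e-03 -1.000e-02] units [ 0.016 -0.022  0.704] [-0.0001  0.0005  0.0032] rows>= 3.3813795156752215 0.08211208042400185
```

```bash
python3 -m inch '[[[0.016,-0.022,0.1,0,0.0005,0.003],[0.016,-0.022,0.2,0,0.0005,0.003],[0.016,-0.022,0.3,0,0.0005,0.003],[0.016,-0.022,0.4,0,0.0005,0.003],[0.016,-0.022,0.4,0,0.0005,0.003],[0.016,-0.022,0.4,0,0.0005,0.003],[0.016,-0.022,0.4,0,0.0005,0.003]]]'; python3 go.py 592 -306 58 -0.02
```

```text
clock: 2.32
eef_pos: [593.1, -306.4, 121.3]
tcp_rot: [3.141, -0.003, -0.02]
contact_force: [0.3, -0.4, 0.7]
opening: 1.0
grasp_force: 0.0
tcp [ 593.1 -306.4  121.3] [ 3.141e+00 -3.000e-03 -2.000e-02] units [-0.007 -0.002  0.316] [ 0.0003 -0.001  -0.0001] rows>= 1.5177743891217075 0.02646959342159257
```

```bash
python3 -m inch '[[[-0.005,0,0.08,0,-0.0005,0],[-0.005,0,0.16,0,-0.0005,0],[-0.005,0,0.24,0,-0.0005,0],[-0.005,0,0.316,0,-0.0005,0],[-0.005,0,0.316,0,-0.0005,0],[-0.005,0,0.316,0,-0.0005,0],[-0.005,0,0.316,0,-0.0005,0]]]' && python3 -m inch '[[[0,0,0,0,0,0],[0,0,0,0,0,0],[0,0,0,0,0,0],[0,0,0,0,0,0],[0,0,0,0,0,0],[0,0,0,0,0,0],[0,0,0,0,0,0],[0,0,0,0,0,0]]]' 0.2 20; python3 - <<'E'
from h import *
s=r.sense()
im=r.grab_frame("wrist")[:,:,::-1];cv2.imwrite("pics/w2.png",im)
E
```

```text
clock: 2.9
eef_pos: [593.1, -306.0, 58.2]
tcp_rot: [3.14, -0.002, -0.02]
contact_force: [0.4, 0.0, 0.9]
opening: 0.999
grasp_force: 0.0
clock: 3.57
eef_pos: [592.5, -305.4, 56.5]
tcp_rot: [3.141, -0.001, -0.019]
contact_force: [1.6, 0.2, 3.3]
opening: 0.601
grasp_force: 2.7
```

View pics/w2.png

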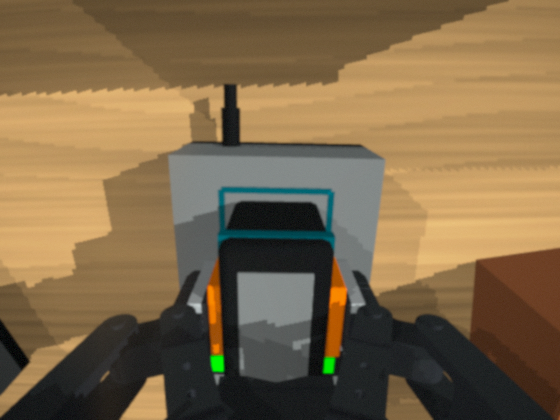

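Fingers straddle both catches symmetrically (orange at (215,300) and (337,300)) and are starting to press. Now I'll squeeze fully.

```bash
python3 -m inch '[[[0,0,0,0,0,0],[0,0,0,0,0,0],[0,0,0,0,0,0],[0,0,0,0,0,0],[0,0,0,0,0,0],[0,0,0,0,0,0],[0,0,0,0,0,0],[0,0,0,0,0,0]]]' -1 20
```

```text
clock: 4.28
eef_pos: [592.4, -305.2, 56.7]
tcp_rot: [-3.142, -0.0, -0.02]
contact_force: [-0.0, 1.9, 7.3]
opening: 0.465
grasp_force: 19.8
```

```bash
python3 -m inch '[[[0,0,-0.02,0,0,0],[0,0,-0.04,0,0,0],[0,0,-0.06,0,0,0],[0,0,-0.08,0,0,0],[0,0,-0.1,0,0,0],[0,0,-0.12,0,0,0],[0,0,-0.14,0,0,0],[0,0,-0.14,0,0,0]]]'
python3 - <<'E'
from h import *
s=r.sense();print(s["eef_pos"],s["contact_force"],s["grasp_force"])
cv2.imwrite("pics/s3.png",cv2.resize(r.grab_frame("side")[60:240,220:460,::-1],(720,540),interpolation=2))
E
```

```text
clock: 4.95
eef_pos: [592.6, -305.5, 85.3]
tcp_rot: [3.141, -0.001, -0.019]
contact_force: [0.8, -0.0, -2.7]
opening: 0.465
grasp_force: 21.6
[ 592.62755723 -305.53454937   85.30560712] [ 0.75266261 -0.03699232 -2.71973088] 21.57326839864254
```

View pics/s3.png

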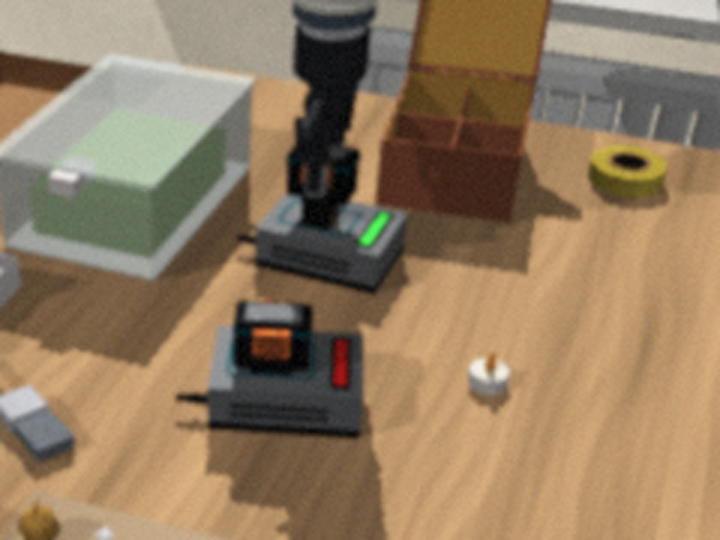

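The pack is rising out of the charger in the grip at (320,185), upright, with a 2.7 N load. I'll keep lifting.

```bash
python3 -m inch '[[[0,0,-0.04,0,0,0],[0,0,-0.09,0,0,0],[0,0,-0.14,0,0,0],[0,0,-0.21,0,0,0],[0,0,-0.28,0,0,0],[0,0,-0.35,0,0,0],[0,0,-0.42,0,0,0],[0,0,-0.49,0,0,0]]]';python3 -m inch '[[[0,0,-0.06,0,0,0],[0,0,-0.07,0,0,0],[0,0,-0.07,0,0,0],[0,0,-0.07,0,0,0],[0,0,-0.07,0,0,0]]]'; python3 go.py 583 248 195 -0.02
python3 - <<'E'
from h import *
a=r.grab_frame("side")[30:210,220:460,::-1];b=r.grab_frame("wrist")[150:,150:410,::-1]
cv2.imwrite("pics/s4.png",np.hstack([cv2.resize(a,(480,400)),cv2.resize(b,(320,400))]))
E
```

```text
clock: 5.67
eef_pos: [592.4, -305.4, 184.6]
tcp_rot: [3.141, -0.001, -0.019]
contact_force: [0.3, -0.2, -3.1]
opening: 0.466
grasp_force: 21.6
clock: 6.08
eef_pos: [591.7, -305.0, 195.4]
tcp_rot: [-3.141, 0.001, -0.019]
contact_force: [-1.0, 0.3, -2.9]
opening: 0.468
grasp_force: 21.6
tcp [ 591.7 -305.   195.4] [-3.141e+00  1.000e-03 -1.900e-02] units [-0.097 -2.764  0.004] [-0.0002  0.0004  0.0002] rows>= 13.2627936517569 0.01266874789116109
```

View pics/s4.png

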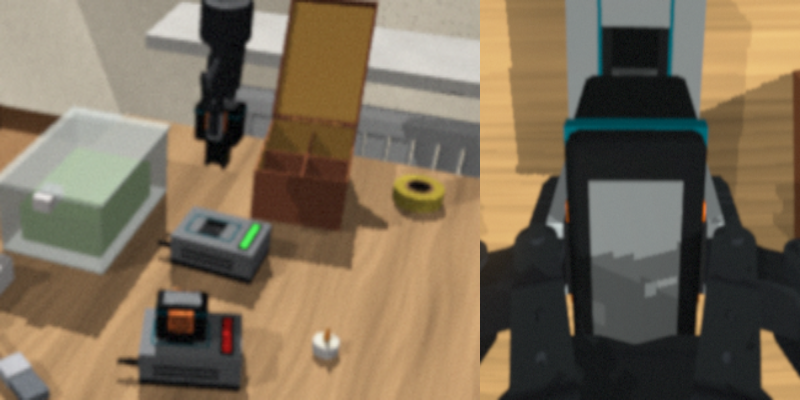

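The pack is clear of the well, upright and pinched, with its plug at (215,155) above the empty charger at (215,230). Now I'll carry it to the pad.

```bash
python3 -m inch '[[[0,-0.04,0,0,0,0],[0,-0.12,0,0,0,0],[0,-0.22,0,0,0,0],[0,-0.34,0,0,0,0],[0,-0.46,0,0,0,0],[-0.01,-0.58,0,0,0,0],[-0.02,-0.7,0,0,0,0],[-0.03,-0.82,0,0,0,0]]]'
python3 -m inch '[[[0,-0.12,0,0,0,0],[0,-0.24,0,0,0,0],[0,-0.36,0,0,0,0],[0,-0.48,0,0,0,0],[0,-0.6,0,0,0,0],[-0.01,-0.72,0,0,0,0],[-0.02,-0.84,0,0,0,0],[-0.03,-0.95,0,0,0,0]]]'; python3 go.py 583 248 155 -0.02
```

```text
clock: 6.85
eef_pos: [588.8, -138.6, 196.1]
tcp_rot: [-3.141, 0.0, -0.019]
contact_force: [0.7, 0.1, -3.3]
opening: 0.468
grasp_force: 21.6
clock: 7.52
eef_pos: [586.0, 51.5, 196.1]
tcp_rot: [-3.141, 0.001, -0.019]
contact_force: [-0.0, 0.4, -3.3]
opening: 0.468
grasp_force: 21.6
tcp [586.   51.5 196.1] [-3.141e+00  1.000e-03 -1.900e-02] units [-0.033 -0.982  0.206] [-0.0001  0.0002  0.0004] rows>= 4.814265046062106 0.011433063651260218
```

```bash
python3 -m inch '[[[0,-0.12,0,0,0,0],[0,-0.25,0.02,0,0,0],[0,-0.39,0.05,0,0,0],[-0.01,-0.53,0.08,0,0,0],[-0.02,-0.67,0.12,0,0,0],[-0.03,-0.8,0.15,0,0,0],[-0.03,-0.9,0.18,0,0,0],[-0.03,-0.96,0.2,0,0,0]]]'
python3 -m inch '[[[0,-0.02,0,0,0,0],[0,-0.02,0,0,0,0],[0,-0.02,0,0,0,0],[0,-0.02,0,0,0,0],[0,-0.02,0,0,0,0],[0,-0.02,0,0,0,0]]]'; python3 go.py 583 248 155 -0.02
python3 - <<'E'
from h import *
a=r.grab_frame("side")[90:330,150:390,::-1];b=r.grab_frame("top")[150:260,200:310,::-1]
cv2.imwrite("pics/s5.png",np.hstack([cv2.resize(a,(400,400)),cv2.resize(b,(400,400))]))
E
```

```text
clock: 8.18
eef_pos: [583.3, 244.1, 155.6]
tcp_rot: [-3.141, 0.001, -0.018]
contact_force: [-1.1, -0.8, -2.0]
opening: 0.464
grasp_force: 21.6
clock: 8.68
eef_pos: [585.1, 244.1, 156.6]
tcp_rot: [-3.142, -0.0, -0.021]
contact_force: [-0.9, 0.7, -2.3]
opening: 0.468
grasp_force: 21.6
tcp [585.1 244.1 156.6] [-3.142 -0.    -0.021] units [-0.011 -0.019  0.008] [-0.     -0.0001 -0.0002] rows>= 0.11372940130025393 0.005976342430264269
```

View pics/s5.png

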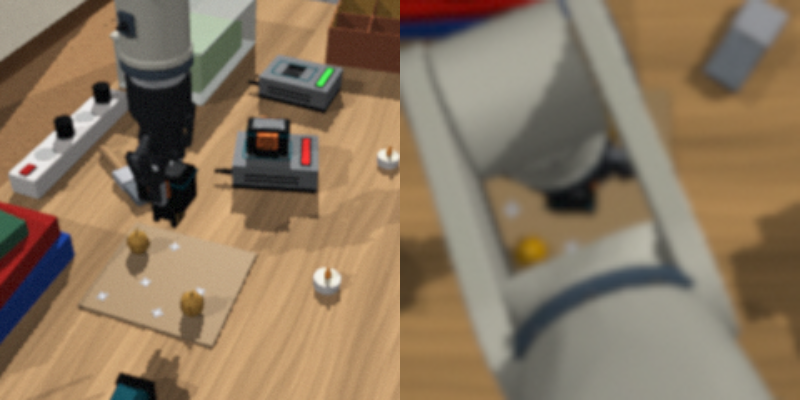

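The pack hangs upright above the pad with its plug at (172,215) in the side view, and nothing else has moved. It is within a few mm of the pad's middle and still, so I'll hand it in.

```bash
python3 -m inch '[[[0,0,0,0,0,0],[0,0,0,0,0,0],[0,0,0,0,0,0],[0,0,0,0,0,0]]]'; python3 -c "
from rig import r
print(abs(r.sense()['qvel']).max(), r.sign_off())"
```

```text
clock: 9.12
eef_pos: [584.9, 244.9, 156.3]
tcp_rot: [-3.142, -0.0, -0.019]
contact_force: [-0.5, 0.4, -2.1]
opening: 0.465
grasp_force: 21.6
the job is handed in; nothing more can be done
0.0012740353421184373 None
```

I've handed the job in: the charged pack is held still and upright by its pinched catches, within about 5 mm of the pad's middle, with its plug end about 10 cm above the pad; the hand-in gave no verdict back.

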